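# Check the measuring tweezers on the reference block

## Task

Check the cordless measuring tweezers on the reference block: lift them out of their rest by the blue grips, and in the air squeeze them until the tips stand as far apart as the middles of the block's two gold contacts (14 mm), steady for a second. Only then, with the gap kept so that nothing scrapes the gold, lower both tips gently onto the two contacts until both have sunk part-way, about half their 6 mm travel, not to the stops. Finish while holding them like that, roughly level in the gripper, steady and at the same gap; nothing is put down or let go, and the other things on the bench stay where they are.

Things in the scene. Friction and masses are not known exactly. Their poses are not given: they have to be found in the camera images.
- tweezers: cordless measuring tweezers, 159 mm, about 50 g: white housing with display, black rear cap, two sprung arms with blue ribbed grips, thin steel tips bent down in front. Start: level in the rest. Origin on the housing's underside, 84 mm ahead of the rear end; x forward to the tips, y to the left arm, z up. Housing x = -84 to 0, 14 mm high; blue grips x = 7 to 37, z = -2 to 16 mm; tips at x = 75 mm
- grip (a point): middle between the blue grips (x = 22, z = 7 mm on the tweezers): take them here from above, fingers closing along the tweezers' y. Outer faces 33.5 mm apart here when open; parallel and 26 mm apart when the tips are 14 mm apart. The tips' lowest points lie 53 mm ahead of and 28.5 mm below this point
- jaw_l (a joint): squeeze, rad; both arms move together. 0 = sprung open, tip centres 26 mm apart; tip gap = 26 mm - 290 mm x value, so 0.0414 = 14 mm; 0.079 = tips touching. The distance of the grips' outer faces shrinks by 183 mm x value. The spring takes about 5 N on each grip to start, 14 N at 14 mm, and opens the arms again when let go
- tip_l (a point): lowest point of the left (+y) steel tip, 3 mm round with a short red sleeve above, on its centre line
- tip_r (a point): lowest point of the right (-y) tip, on its centre line
- rest: grey cradle fixed on the bench, 100x56 mm, two saddles 45 mm high (at x = -65 and -20 mm), cheeks 12 mm higher, 3 mm or more of side play for the tweezers. Origin on the bench under the tweezers' origin, same axes, to a few mm; grips and tips stick out freely in front of it (+x)
- ref_block: reference block fixed on the bench: grey case (x = -24 to 36, y = -33 to 33 mm) with a black top plate at z = 28 mm, a white resistor (top z = 34 mm) and two gold contacts near its -x edge, which faces the robot. Origin on the bench; z up. The tweezers come from its -x side, their x along the block's x
- contact_l_top (a point): centre of the top of the block's left (+y) gold contact: 10 mm wide, flat, at x = -8, y = +7 mm on the block, 35 mm above the bench when free; it moves down as it is pressed
- contact_r_top (a point): the same for the right gold contact, y = -7 mm; the centres are 14 mm apart
- contact_l (a joint): how far the left contact is pressed down, m: 0 free, 0.006 at its stop; light spring, 0.15 N at first and 0.12 N more per mm
- contact_r (a joint): the same for the right contact
- meter: bystander to be left alone: orange multimeter, 140x72x46 mm
- calliper: bystander to be left alone: digital calliper, 66x153x13 mm
- marker_blue: bystander to be left alone: blue marker pen, 136 mm long
- steel_tweezers: bystander to be left alone: small plain steel hand tweezers, 120 mm long, not the ones to use
- ipa_bottle: bystander to be left alone: white bottle with red cap, 60 mm wide, 150 mm tall

How it is judged (in metres and radians):
On the way:
1. the tweezers are out of the rest, held in the air by the fingers, touching neither rest nor block, with the tips 12 to 16 mm apart, for half a second (distance between tip_l and tip_r between 0.012 and 0.016 m and height (world z) of tweezers above 0.055 m and contact force between tweezers and rest below 0.05 N and contact force between tweezers and ref_block below 0.05 N and contact force between tweezers and the fingers above 1 N), for 0.5 s.
At the end, for the whole second after the job is handed in: The fingers hold the tweezers, level within 17 degrees, off the rest and still; the tips are 12 to 16 mm apart, and the tweezers press both gold contacts 1 to 5.5 mm down (of 6 mm) (distance between tip_l and tip_r between 0.012 and 0.016 m and contact force between tweezers and contact_l above 0.1 N and contact force between tweezers and contact_r above 0.1 N and value of joint contact_l between 0.001 and 0.0055 m and value of joint contact_r between 0.001 and 0.0055 m and contact force between tweezers and the fingers above 1 N and contact force between tweezers and rest below 0.05 N and angle between tweezers's own z axis and vertical below 0.3 rad and height (world z) of tweezers above 0.04 m and linear speed of tweezers below 0.01 m/s and angular speed of tweezers below 0.15 rad/s and velocity of joint jaw_l between -0.03 and 0.03 rad/s); the arm keeps its last pose, push and grip.
It fails at once if the tweezers touch a gold contact while the tips are not set to the gap (less than 10.5 or more than 17.5 mm apart) ((contact force between tweezers and contact_l above 0.1 N or contact force between tweezers and contact_r above 0.1 N) and (distance between tip_l and tip_r below 0.0105 m or distance between tip_l and tip_r above 0.0175 m)).
It fails at once if a gold contact is pressed with more than 8 N (contact force between tweezers and contact_l above 8 N or contact force between tweezers and contact_r above 8 N).
It fails at once if a bystander is moved by more than 20 mm (distance of any of meter, calliper, marker_blue, steel_tweezers, ipa_bottle from where it was at the start of the episode above 0.02 m).
It also fails if it takes over 42 s, if anything falls off the work surface, if the arm or the gripper's body presses on something with over 40 N, if the wrist force passes 120 N, or if a joint passes its speed limit or range.

## Robot

A 6-joint arm with a two-finger parallel gripper is mounted at the origin on a cart in front of the work surface, level with it; the furniture and walls round the work are solid. World frame = base frame: x ahead of the robot, y to its left, z up, the work surface at z = 0. Lengths are in mm, angles in degrees, forces in N, time in s.
With the tool pointing down it reaches from about 300 to 750 mm from the base axis. Payload 8.5 kg.
Tool frame: the origin (TCP) lies midway between the tips of the shut fingers; the grasp point (between the pads) lies 19 mm behind it; z points along the fingers, y is the line along which they close (so a half turn about z gives the same grasp; the last joint's range is limited). The gripper opens to 85 mm and grips with 20 to 120 N. Pads are 22 mm wide; open, the fingers measure 114 mm over their backs; the gripper's body (76 mm by 85 mm) begins 54 mm behind the grasp point. The pads swing forward as they close: fully open they stand 13 mm farther back than shut.
Start: joints at [-82.981, 21.807, 74.336, -0, 83.858, -12.336], TCP at [182.27, -518.901, 231.322] pointing down, gripper open.
Joint ranges: [-178.18, 178.18], [-50.72, 133.34], [12.68, 142.11], [-81.47, 261.47], [9.98, 163.14], [-165.26, 165.26]. Speed limits (degrees/s): [136.94, 136.94, 180, 180, 180, 180].

## Interface

Orientations are given as a 3x3 rotation matrix whose columns are the frame's x, y, z axes.
In Python, from cell import bot gives the robot as it stands.
- The arm moves only by the tool drive_effector, called after "Request:" as a command line: name --argument value ..., lists and objects as JSON in quotes. Schema: {"type":"object","properties":{"offsets":{"type":"array","items":{"type":"object","properties":{"sx":{"type":"number"},"sy":{"type":"number"},"sz":{"type":"number"},"rx":{"type":"number"},"ry":{"type":"number"},"rz":{"type":"number"}},"additionalProperties":false},"minItems":1,"maxItems":20},"finger_gap":{"type":"number"},"only":{"type":"string"},"quiet":{"type":"boolean"},"lines":{"type":"string"}},"required":["offsets"],"additionalProperties":false}. offsets is a list of rows, 1 to 20 of them, each an object with the fields sx, sy, sz (the shift in mm), rx, ry, rz (a rotation vector in degrees); a field left out counts as zero; each row is the pose to reach, as a shift and turn from the pose commanded when the call began, along the tool's axes at that moment; what a row does not reach only later rows make up. A row lasts 1/12 s, in which the tool goes at most 41.7 mm and 7.16 degrees, less where a joint would pass 70% of its speed; a pose out of reach is approached as far as the arm can. finger_gap is the finger opening in mm, set as the call begins (left out keeps the last). The fingers move at their own pace and stop on an object; the grip force is fixed at half the most. Time passes only in rows, so rows that do not move let the fingers close. The tool returns the time, the measured TCP pose, the force, the opening and the grip force at its end. only (a regular expression) keeps the lines of the reply that match it, lines (a string "A,B") keeps lines A to B, and quiet returns only ok. Input that does not fit is refused with a message, and nothing moves.
- bot.get_state(): the state, without advancing time (a new reading comes with each control period).
- bot.capture(name): name is "side" or "top" or "wrist"; returns the picture (400x640x3 uint8, red, green, blue); there is no depth.
- bot.calibration(name): a dict with "camera_matrix" (3x3 intrinsics, pixels), "extrinsics" (4x4, takes a point from camera to world coordinates); the wrist camera has in their place "T_tool_cam" (4x4, takes a point from camera to tool coordinates, whose origin is the TCP and whose axes are the flange's). Camera axes: x right, y up, looking along -z (the intrinsics and any distortion apply to the point x, -y, -z); pixel columns grow to the right and rows downward; lengths in mm; the calibration is good to about 2 mm. A picture is of the moment at which its call begins: read the wrist's pose just before it. calibration takes no time and is no camera call.
- bot.finish_job(): hands the job in; it is judged then, once.
The state is a dict: "time_s": time; "qpos": joint angles; "qd": joint speeds; "effort": joint torques, N m; "eef_pos": TCP position; "ee_rot": TCP orientation; "ft_force": force on the tool from outside, world axes, zero at the start; "moment": the same for the moment, N m; "width": finger opening in mm; "gripper_force": force on a finger pad.
Only numpy, scipy, OpenCV 4.12 (cv2) and the standard library are available. Lean on these libraries where they do the work, as an engineer would, in place of code of your own. Each camera call takes 0.05 s, during which the arm holds its last target. There are 200 camera calls.

## Working session

There is one attempt and no reset: what is moved stays moved. The work goes in short steps, Python scripts to look and compute and a tool call to move; the robot and the scene stay as the last step left them, time stands still between calls to the robot, and variables do not carry over. Pictures are saved under pics/ and viewed, at most 10 in all, crops included, and the job is handed in when it is done.

```bash
ls; mkdir -p pics
```

Run:
```python
from cell import bot
import cv2,numpy as np
for n in ("top","side"):
    im=bot.capture(n); cv2.imwrite(f"pics/{n}0.png",im[:,:,::-1]); c=bot.calibration(n)
    print(n,{k:np.round(v,3).tolist() if not isinstance(v,str) else v for k,v in c.items()})
print({k:np.round(v,3).tolist() for k,v in bot.calibration("wrist").items()})
print(bot.get_state())
```

```text
cell.py
pics
top {'camera_matrix': [[423.348, 0.0, 325.346], [0.0, 423.348, 201.498], [0.0, 0.0, 1.0]], 'extrinsics': [[-0.01, 0.996, -0.092, 450.878], [-1.0, -0.01, 0.006, -108.101], [0.005, 0.092, 0.996, 1482.083], [0.0, 0.0, 0.0, 1.0]]}
side {'camera_matrix': [[464.2, 0.0, 317.552], [0.0, 464.2, 200.347], [0.0, 0.0, 1.0]], 'extrinsics': [[1.0, 0.001, -0.014, 573.876], [-0.013, 0.479, -0.878, -1311.662], [0.006, 0.878, 0.479, 720.102], [0.0, 0.0, 0.0, 1.0]]}
{'camera_matrix': [[293.651, 0.0, 319.496], [0.0, 293.651, 195.748], [0.0, 0.0, 1.0]], 'T_tool_cam': [[0.0, 0.946, 0.325, 82.741], [1.0, -0.0, -0.001, -0.3], [-0.001, 0.325, -0.946, -141.573], [0.0, 0.0, 0.0, 1.0]]}
{'time_s': 0.1, 'qpos': array([-8.29821237e+01,  2.18372053e+01,  7.43786110e+01,  1.58104323e-03,
        8.38583243e+01, -1.23370027e+01]), 'qd': array([-0.01908676, -0.15563445, -0.09322125, -0.03493645, -0.0975249 ,
       -0.06147345]), 'effort': array([ 3.74015362e-03, -4.49217045e+01, -2.31654793e+01, -2.34149638e-04,
        3.62091909e-03, -2.41360220e-05]), 'eef_pos': array([ 182.24145088, -518.65739085,  230.78340881]), 'ee_rot': array([[ 9.43484950e-01,  3.31415347e-01, -1.30868851e-04],
       [ 3.31415234e-01, -9.43484120e-01,  1.28765504e-03],
       [ 3.03275959e-04, -1.25825508e-03, -9.99999162e-01]]), 'ft_force': array([ 0.80057142, -0.37506991, -0.49653082]), 'moment': array([0.03505612, 0.00757419, 0.0064308 ]), 'gripper_force': 0.0, 'width': 85.3410631187485}
```

View pics/top0.png

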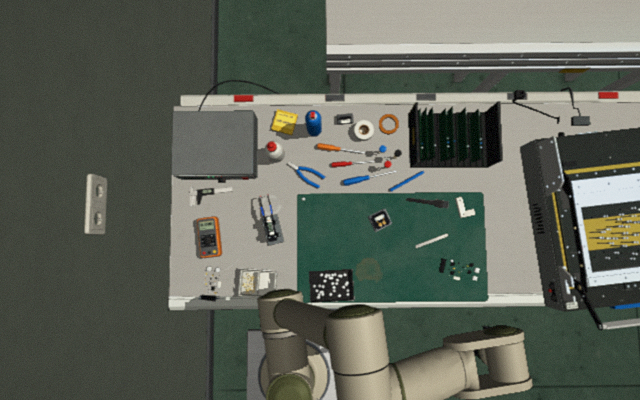

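View pics/side0.png

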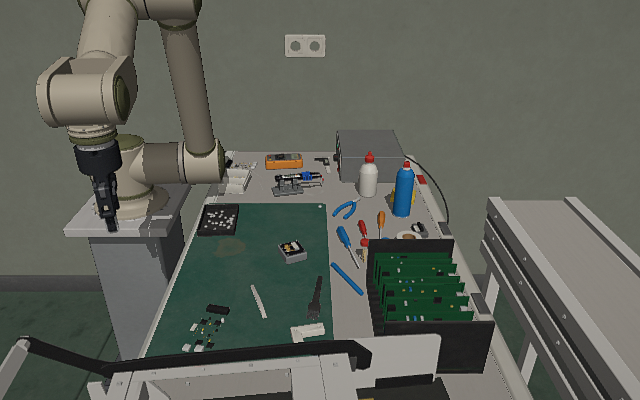

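The top view shows the tweezers in the rest around (267,220), pointing up in the image (+x), with the blue grips near (262,204). The block is at (380,220). In the side view the tweezers are at (298,180) and the block at (292,250).

Create h.py:
```python
from cell import bot
import cv2,numpy as np
from scipy.spatial.transform import Rotation as R
def cam(n):
    """returns image, K, camera->world 4x4"""
    c=bot.calibration(n); K=np.array(c["camera_matrix"])
    if n!="wrist": return bot.capture(n),K,np.array(c["extrinsics"])
    s=bot.get_state(); T=np.eye(4); T[:3,:3]=s["ee_rot"]; T[:3,3]=s["eef_pos"]
    return bot.capture(n),K,T@np.array(c["T_tool_cam"])
def ray(uv,K,T):
    d=np.array([(uv[0]-K[0,2])/K[0,0],-(uv[1]-K[1,2])/K[1,1],-1.]); d=T[:3,:3]@d
    return T[:3,3],d/np.linalg.norm(d)
def onplane(uv,K,T,z):
    o,d=ray(uv,K,T); return o+d*(z-o[2])/d[2]
def tri(rays):
    A=sum(np.eye(3)-np.outer(d,d) for o,d in rays); b=sum((np.eye(3)-np.outer(d,d))@o for o,d in rays)
    p=np.linalg.solve(A,b); return p,[round(float(np.linalg.norm(np.cross(p-o,d))),2) for o,d in rays]
def proj(p,K,T):
    q=T[:3,:3].T@(np.array(p)-T[:3,3]); return K[0,2]+K[0,0]*q[0]/-q[2],K[1,2]+K[1,1]*q[1]/q[2]
def rows(pos,Rt):
    """shift in present tool axes and rotvec (deg) to get to pos,Rt (from measured pose)"""
    s=bot.get_state(); r=s["ee_rot"]
    return np.round(r.T@(np.array(pos)-s["eef_pos"]),1),np.round(R.from_matrix(r.T@Rt).as_rotvec(degrees=True),2)
def down(yaw):
    c,s=np.cos(np.radians(yaw)),np.sin(np.radians(yaw)); return np.array([[c,s,0],[s,-c,0],[0,0,-1.]])
```

Run:
```python
from h import *
im,K,T=cam("top")
for n,uv,z in(("grip",(262,205),60),("rear",(275,242),60),("block",(380,220),35)): print(n,onplane(uv,K,T,z).round())
g=onplane((262,205),K,T,60); r=onplane((275,242),K,T,60); print(np.degrees(np.arctan2(*(g-r)[1::-1])))
print(rows([g[0]-30,g[1],290],down(15)))
cv2.imwrite("pics/topc.png",cv2.resize(im[180:260,230:430,::-1],None,fx=4,fy=4,interpolation=cv2.INTER_CUBIC))
```

```text
grip [573.  97.  60.]
rear [448.  54.  60.]
block [ 520. -303.   35.]
19.413939689610917
(array([ 544.5, -461.9,  -58.5]), array([-0.06, -0.01,  4.36]))
```
View pics/topc.png

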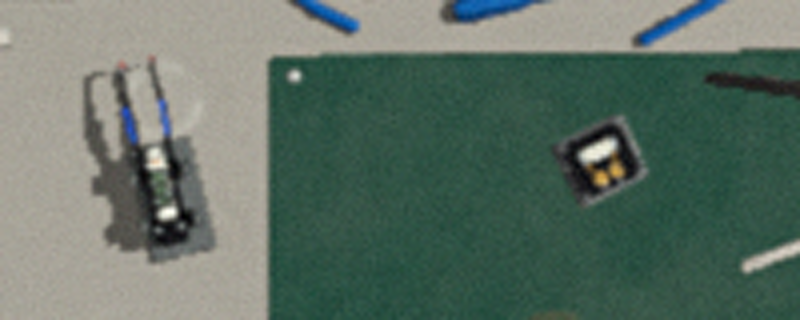

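The crop shows the grips near full-image (267,210), the rear at (272,239) and the gold contacts at about (381.5,223), with the white resistor above them. The block's yaw is about +20 to 25°.

Run:
```python
from h import *
print(rows([558,-287,250],down(22)))
```

```text
(array([431.3, -94.1, -18.9]), array([-0.06, -0.01, -2.64]))
```

Request:
drive_effector --offsets '[{"sx":30,"sy":-7,"sz":-2,"rz":-1},{"sx":70,"sy":-15,"sz":-4,"rz":-2},{"sx":110,"sy":-24,"sz":-6,"rz":-2.6},{"sx":150,"sy":-33,"sz":-8,"rz":-2.6},{"sx":190,"sy":-42,"sz":-10,"rz":-2.6},{"sx":230,"sy":-50,"sz":-12,"rz":-2.6},{"sx":270,"sy":-59,"sz":-14,"rz":-2.6},{"sx":310,"sy":-68,"sz":-15,"rz":-2.6},{"sx":350,"sy":-76,"sz":-16,"rz":-2.6},{"sx":385,"sy":-84,"sz":-17,"rz":-2.6},{"sx":415,"sy":-90,"sz":-18,"rz":-2.6},{"sx":431,"sy":-94,"sz":-19,"rz":-2.6},{"sx":431,"sy":-94,"sz":-19,"rz":-2.6},{"sx":431,"sy":-94,"sz":-19,"rz":-2.6}]'

```text
time_s: 1.32
eef_pos: [558.0, -286.9, 249.7]
ee_rot: [[0.927, 0.375, -0.001], [0.375, -0.927, 0.0], [-0.001, -0.001, -1.0]]
ft_force: [-0.9, -0.8, 0.4]
width: 85.4
gripper_force: 0.0
```

Run:
```python
from h import *
im,K,T=cam("wrist"); np.savez("w1.npz",im=im,K=K,T=T)
cv2.imwrite("pics/w1.png",im[:,:,::-1])
```

```text
(no output)
```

View pics/w1.png

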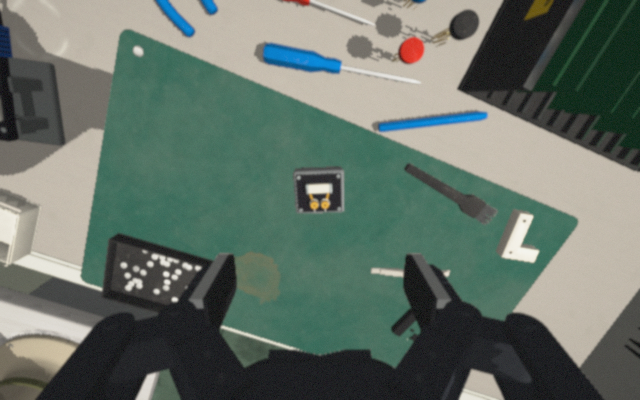

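The wrist view shows the block at (320,190) with the gold contacts at (314,205) and (326,205), and the resistor above them. I'll drop lower for a second view.

Request:
drive_effector --offsets '[{"sx":-10,"sz":30},{"sx":-20,"sz":65},{"sx":-30,"sz":95},{"sx":-34,"sz":110},{"sx":-34,"sz":110},{"sx":-34,"sz":110}]'

```text
time_s: 1.87
eef_pos: [525.5, -301.0, 140.6]
ee_rot: [[0.928, 0.372, -0.0], [0.372, -0.928, 0.0], [-0.0, -0.0, -1.0]]
ft_force: [0.2, -1.2, 0.9]
width: 85.2
gripper_force: 0.0
```

Create gold.py:
```python
from h import *
def gold(im,roi):
    """centres (left,right px order) of 2 biggest gold blobs in roi (u0,v0,u1,v1), upscaled"""
    u0,v0,u1,v1=roi; s=6
    c=cv2.resize(im[v0:v1,u0:u1],None,fx=s,fy=s,interpolation=cv2.INTER_CUBIC)
    h=cv2.cvtColor(c,cv2.COLOR_RGB2HSV); m=cv2.inRange(h,(12,120,110),(32,255,255))
    m=cv2.morphologyEx(m,cv2.MORPH_OPEN,np.ones((9,9),np.uint8))
    cn=sorted(cv2.findContours(m,cv2.RETR_EXTERNAL,cv2.CHAIN_APPROX_NONE)[0],key=cv2.contourArea)[-2:]
    o=[]
    for k in cn:
        (x,y),r=cv2.minEnclosingCircle(k); o.append((u0+(x+.5)/s-.5,v0+(y+.5)/s-.5,r/s))
    return sorted(o),c,m
```

Run:
```python
from gold import *
im,K,T=cam("wrist"); np.savez("w2.npz",im=im,K=K,T=T)
w=np.load("w1.npz")
a,ca,ma=gold(w["im"],(285,160,355,220)); b,cb,mb=gold(im,(260,140,380,260)); print(a,b)
P=[tri([ray(a[i],w["K"],w["T"]),ray(b[i],K,T)]) for i in(0,1)]; print(P)
Q=[onplane(b[i],K,T,35) for i in(0,1)];print(Q, np.linalg.norm(Q[0]-Q[1]))
vis=np.hstack([cb,cv2.cvtColor(mb,cv2.COLOR_GRAY2RGB)])[:,:,::-1]; cv2.imwrite("pics/w2.png",cv2.resize(vis,(800,400)))
```

```text
[(313.91274007161456, 205.21725463867188, 4.3424374262491865), (324.6304346720378, 204.90579732259116, 4.333340962727864)] [(310.6283009847005, 210.95554097493488, 6.060963312784831), (326.0, 210.39285786946613, 5.9976654052734375)]
[(array([ 498.53824326, -302.31170092,   13.35533254]), [0.15, 0.15]), (array([ 500.84531842, -317.74305776,    2.6892556 ]), [0.09, 0.09])]
[array([ 506.91834527, -299.55991407,   35.        ]), array([ 512.61304832, -312.28001363,   35.        ])] 13.9366630042962
```

View pics/w2.png

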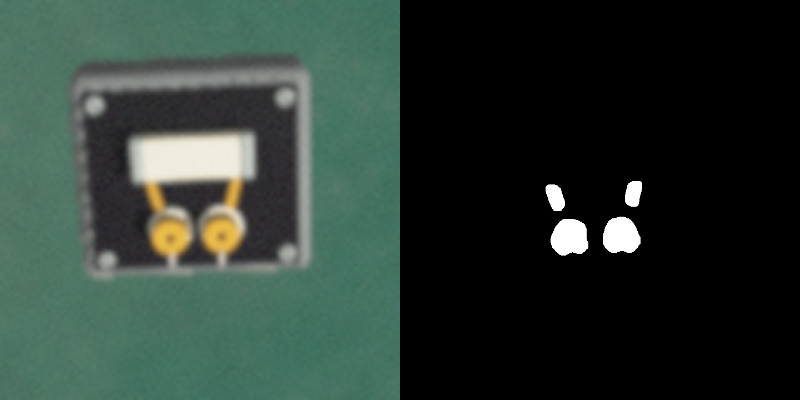

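Close wrist view: the contacts are two clean gold discs (radius about 6 px) at (310.6,211) and (326,210.4). Next I take one lateral view for height, then go to the tweezers.

Request:
drive_effector --offsets '[{"sy":-30},{"sy":-60},{"sy":-80},{"sy":-80},{"sy":-80}]'

```text
time_s: 2.33
eef_pos: [497.1, -225.9, 142.3]
ee_rot: [[0.927, 0.375, 0.003], [0.375, -0.927, -0.002], [0.002, 0.003, -1.0]]
ft_force: [0.9, 0.4, 0.5]
width: 85.5
gripper_force: 0.0
```

Run:
```python
from gold import *
w=np.load("w2.npz"); im,K,T=cam("wrist"); np.savez("w3.npz",im=im,K=K,T=T)
u,v=proj([510,-306,35],K,T); print(u,v); u,v=int(u),int(v)
b,_,_=gold(w["im"],(260,195,380,260)); a,c,m=gold(im,(u-40,v-12,u+40,v+30)); print(a,b)
P=[tri([ray(a[i],K,T),ray(b[i],w["K"],w["T"])]) for i in(0,1)]; print(P)
t,Kt,Tt=cam("top"); g=onplane((267,210),Kt,Tt,60); r=onplane((272.5,239),Kt,Tt,60); print(g,r,np.degrees(np.arctan2(*(g-r)[1::-1])))
y=np.radians(12); print(rows(g+np.array([28*np.cos(y),28*np.sin(y),200-60]),down(12)))
```

```text
405.8157773374543 211.7579928692736
[(397.5768686930339, 211.89887619018555, 6.133571624755859), (412.8014373779297, 211.1833953857422, 6.213402430216472)] [(310.6283009847005, 210.95554224650064, 6.060962677001953), (326.0, 210.3928565979004, 5.997666041056315)]
[(array([ 506.59868804, -299.64859994,   33.79422912]), [0.14, 0.14]), (array([ 512.35084737, -312.41813763,   33.65473794]), [0.23, 0.23])]
[555.8434543   80.57277656  60.        ] [458.44264877  61.93037992  60.        ] 10.835299728412403
(array([ 197. , -258.3,  -58.9]), array([ 0.14, -0.09,  9.95]))
```

Request:
drive_effector --offsets '[{"sx":18,"sy":-24,"sz":-15,"rz":1},{"sx":42,"sy":-55,"sz":-30,"rz":3},{"sx":64,"sy":-85,"sz":-40,"rz":5},{"sx":86,"sy":-115,"sz":-50,"rz":7},{"sx":108,"sy":-145,"sz":-59,"rz":8},{"sx":130,"sy":-175,"sz":-59,"rz":9},{"sx":152,"sy":-205,"sz":-59,"rz":10},{"sx":174,"sy":-232,"sz":-59,"rz":10},{"sx":188,"sy":-250,"sz":-59,"rz":10},{"sx":197,"sy":-258,"sz":-59,"rz":10},{"sx":197,"sy":-258,"sz":-59,"rz":10},{"sx":197,"sy":-258,"sz":-59,"rz":10}]'

```text
time_s: 3.43
eef_pos: [583.1, 86.2, 199.2]
ee_rot: [[0.978, 0.207, 0.0], [0.207, -0.978, -0.0], [-0.0, 0.0, -1.0]]
ft_force: [0.3, -0.3, 0.5]
width: 85.1
gripper_force: 0.0
```

Run:
```python
from h import *
im,K,T=cam("wrist"); np.savez("w4.npz",im=im,K=K,T=T)
cv2.imwrite("pics/w4.png",im[:,:,::-1])
```

```text
(no output)
```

View pics/w4.png

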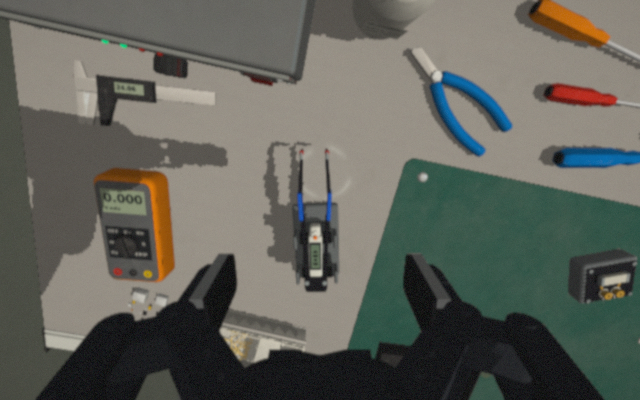

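The wrist view shows the tweezers nearly aligned with the tool: blue grips at (301,207) and (329,207), red tip sleeves at (301,151) and (327,151), rear at (316,284). I'll descend for a second view.

Request:
drive_effector --offsets '[{"sx":-10,"sy":-1,"sz":25},{"sx":-20,"sy":-3,"sz":50},{"sx":-30,"sy":-4,"sz":72},{"sx":-30,"sy":-4,"sz":75},{"sx":-30,"sy":-4,"sz":75},{"sx":-30,"sy":-4,"sz":75}]'

```text
time_s: 3.98
eef_pos: [553.7, 83.8, 125.7]
ee_rot: [[0.979, 0.206, 0.002], [0.206, -0.979, -0.0], [0.002, 0.001, -1.0]]
ft_force: [-0.1, -0.0, 0.1]
width: 85.4
gripper_force: 0.0
```

Create tw.py:
```python
from h import *
def mask(im,roi,lo,hi,n=2,k=3):
    u0,v0,u1,v1=roi; s=6
    c=cv2.resize(im[v0:v1,u0:u1],None,fx=s,fy=s,interpolation=cv2.INTER_CUBIC)
    m=cv2.inRange(cv2.cvtColor(c,cv2.COLOR_RGB2HSV),lo,hi); m=cv2.morphologyEx(m,cv2.MORPH_OPEN,np.ones((k,k),np.uint8))
    cn=sorted(cv2.findContours(m,cv2.RETR_EXTERNAL,cv2.CHAIN_APPROX_NONE)[0],key=cv2.contourArea)[-n:]
    o=[]
    for q in cn:
        p=q[:,0]/s+np.array([u0,v0])-.5+.5/s
        o.append(p)
    return sorted(o,key=lambda p:p[:,0].mean()),c,m
BL=((105,120,60),(125,255,255)); RD=((0,90,60),(8,255,255))
```

Run:
```python
from tw import *
w=np.load("w4.npz"); im,K,T=cam("wrist"); np.savez("w5.npz",im=im,K=K,T=T)
u,v=proj([556,81,60],K,T); print(u,v); u,v=int(u),int(v)
F=lambda I,roi,col:[np.r_[p.min(0),p.max(0)].round(1) for p in mask(I,roi,*col)[0]]
print("blue",F(w["im"],(285,185,345,235),BL),F(im,(u-50,v-70,u+50,v+60),BL))
print("red",F(w["im"],(285,140,345,165),RD),F(im,(u-50,v-130,u+50,v-40),RD))
cv2.imwrite("pics/w5.png",cv2.resize(im[40:240,220:420,::-1],None,fx=3,fy=3,interpolation=cv2.INTER_CUBIC))
```

```text
323.68432775256014 208.2508575531132
blue [array([296.9, 191.4, 303.9, 221.4]), array([325.8, 191.2, 331.1, 221.1])] [array([293.6, 185.2, 302.8, 225.1]), array([332.4, 184.9, 340.1, 224.9])]
red [array([299.4, 149.6, 302.9, 152.8]), array([325.1, 149.6, 328.4, 152.1])] [array([296.6, 128.4, 302.2, 133.1]), array([331.1, 128.2, 336.1, 132.2])]
```

View pics/w5.png

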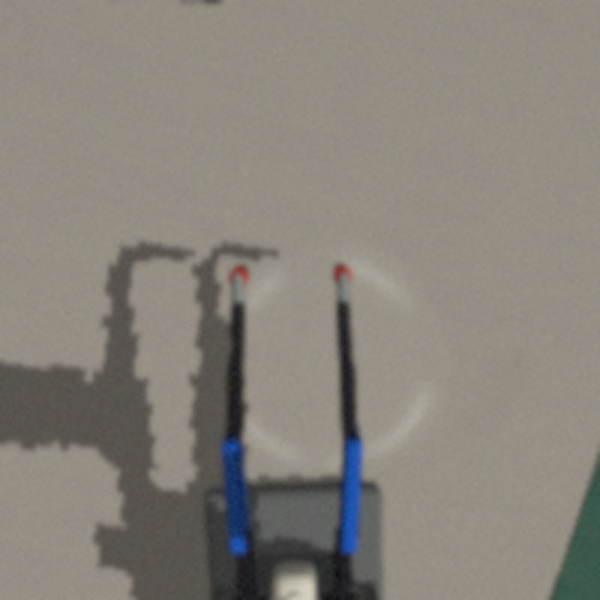

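The crop shows both blue grips (full image v 185–225, u 294–303 and 332–340) and the red sleeves at (299,131) and (334,130). Now I triangulate.

Run:
```python
from tw import *
A,B=np.load("w4.npz"),np.load("w5.npz")
def ends(w,roi):
    o=[]
    for p in mask(w["im"],roi,*BL)[0]:
        lo,hi=p[:,1].min(),p[:,1].max()
        for e in(lo,hi):
            q=p[abs(p[:,1]-e)<3]; o.append(((q[:,0].min()+q[:,0].max())/2,e))
    return o
a=ends(A,(285,185,345,235)); b=ends(B,(270,140,370,270))
P=[]
for x,y in zip(a,b):
    p,e=tri([ray(x,A["K"],A["T"]),ray(y,B["K"],B["T"])]); P.append(p); print(p.round(1),e)
z=np.mean([p[2] for p in P]); print("z",z)
for zz in(61,58):
    Q=np.array([onplane(y,B["K"],B["T"],zz) for y in b]); f=(Q[0]+Q[2])/2; r=(Q[1]+Q[3])/2
    print(zz,Q.round(1).tolist(),"mid",((f+r)/2).round(1),"len",np.linalg.norm(f-r),"yaw",np.degrees(np.arctan2(*(f-r)[1::-1])),"yaw2",np.degrees(np.arctan2(*((Q[0]-Q[2])[:2]*[-1,1]))))
    
red=[[(299.4+302.9)/2,151.2],[(325.1+328.4)/2,150.9]],[[299.4,130.75],[333.6,130.2]]
R_=[tri([ray(red[0][i],A["K"],A["T"]),ray(red[1][i],B["K"],B["T"])])[0] for i in(0,1)]; print("red",np.round(R_,1))
R2=np.array([onplane(red[1][i],B["K"],B["T"],34) for i in(0,1)]); print(R2.round(1),np.linalg.norm(R2[0]-R2[1]))
```

```text
[567.2 104.3  51.7] [0.11, 0.11]
[529.6  95.9  40.8] [0.22, 0.22]
[572.8  73.6  48.4] [0.03, 0.03]
[538.9  67.3  47.3] [0.02, 0.02]
z 47.05609700849073
61 [[570.0, 104.2, 61.0], [539.0, 96.6, 61.0], [576.4, 75.2, 61.0], [544.8, 69.4, 61.0]] mid [557.5  86.4  61. ] len 32.02205300759229 yaw 12.199013558986953 yaw2 12.36171816575707
58 [[569.1, 104.3, 58.0], [537.6, 96.5, 58.0], [575.5, 74.8, 58.0], [543.5, 68.9, 58.0]] mid [556.4  86.1  58. ] len 32.48740085954245 yaw 12.19901355898691 yaw2 12.361718165757024
red [[606.4 110.4  39.5]
 [612.   84.7  38.2]]
[[605.7 110.7  34. ]
 [611.6  84.7  34. ]] 26.703786932666958
```

Request:
drive_effector --offsets '[{"sy":30},{"sy":60},{"sy":70},{"sy":70},{"sy":70}]'

```text
time_s: 4.45
eef_pos: [567.3, 16.2, 125.0]
ee_rot: [[0.979, 0.206, 0.001], [0.206, -0.979, 0.0], [0.001, 0.0, -1.0]]
ft_force: [0.1, -0.1, 0.4]
width: 85.4
gripper_force: 0.0
```

Run:
```python
from tw import *
B=np.load("w5.npz"); im,K,T=cam("wrist"); C=dict(im=im,K=K,T=T); np.savez("w6.npz",**C)
def ends(w,roi):
    o=[]
    for p in mask(w["im"],roi,*BL)[0]:
        lo,hi=p[:,1].min(),p[:,1].max()
        for e in(lo,hi):
            q=p[abs(p[:,1]-e)<3]; o+=[(q[:,0].min(),e),(q[:,0].max(),e)]
    return o
u,v=map(int,proj([557,86,60],K,T)); print(u,v)
b=ends(B,(270,140,370,270)); c=ends(C,(u-50,v-50,u+50,v+50)); print(np.round(b,1).tolist(),np.round(c,1).tolist())
for x,y in zip(b,c): p,e=tri([ray(x,B["K"],B["T"]),ray(y,K,T)]); print(p.round(1),e)
r=[[p.mean(0) for p in mask(w["im"],roi,*RD)[0]] for w,roi in((B,(270,115,370,145)),(C,(u-60,v-100,u+40,v-55)))]; print(r)
for x,y in zip(*r): p,e=tri([ray(x,B["K"],B["T"]),ray(y,K,T)]); print("red",p.round(1),e)
```

```text
225 205
[[293.8, 185.2], [299.8, 185.2], [295.8, 225.1], [302.8, 225.1], [334.9, 184.9], [339.6, 184.9], [332.4, 224.9], [338.4, 224.9]] [[200.9, 184.8], [212.8, 184.8], [206.4, 224.4], [213.6, 224.4], [246.9, 181.4], [250.9, 181.4], [243.3, 224.8], [250.3, 224.8]]
[568.5 106.5  57.6] [0.02, 0.02]
[565.1 102.2  43.7] [0.02, 0.02]
[537.8  99.2  59.4] [0.1, 0.1]
[538.7  93.9  59. ] [0.11, 0.11]
[573.1  75.4  46.3] [1.16, 1.16]
[574.3  72.1  48. ] [1.15, 1.15]
[543.5  71.4  59.3] [0.08, 0.08]
[543.5  66.4  57. ] [0.08, 0.08]
[[array([299.65972222, 130.578125  ]), array([333.38888889, 130.11904762])], [array([209.02648579, 130.73837209]), array([243.36206897, 130.17241379])]]
red [606.2 110.2  39.4] [0.35, 0.35]
red [611.7  85.1  38. ] [0.31, 0.31]
```

Run:
```python
from h import *
print(rows([557.3,86.4,32.5],down(12.2)))
```

```text
(array([  4.8, -70. ,  92.4]), array([-0.  , -0.05, -0.25]))
```

Request:
drive_effector --offsets '[{"sx":2,"sy":-30,"rz":-0.25},{"sx":4.8,"sy":-60,"rz":-0.25},{"sx":4.8,"sy":-70,"rz":-0.25},{"sx":4.8,"sy":-70,"rz":-0.25},{"sx":4.8,"sy":-70,"sz":15,"rz":-0.25},{"sx":4.8,"sy":-70,"sz":35,"rz":-0.25},{"sx":4.8,"sy":-70,"sz":55,"rz":-0.25},{"sx":4.8,"sy":-70,"sz":75,"rz":-0.25},{"sx":4.8,"sy":-70,"sz":86,"rz":-0.25},{"sx":4.8,"sy":-70,"sz":92,"rz":-0.25},{"sx":4.8,"sy":-70,"sz":92.4,"rz":-0.25},{"sx":4.8,"sy":-70,"sz":92.4,"rz":-0.25},{"sx":4.8,"sy":-70,"sz":92.4,"rz":-0.25}]' --finger_gap 60

```text
time_s: 5.58
eef_pos: [557.7, 85.6, 32.8]
ee_rot: [[0.977, 0.211, 0.002], [0.211, -0.977, -0.0], [0.002, 0.0, -1.0]]
ft_force: [0.1, 0.1, 0.2]
width: 60.1
gripper_force: 0.0
```

Run:
```python
from h import *
im,K,T=cam("wrist"); np.savez("w7.npz",im=im,K=K,T=T)
cv2.imwrite("pics/w7.png",im[:,:,::-1])
```

```text
(no output)
```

View pics/w7.png

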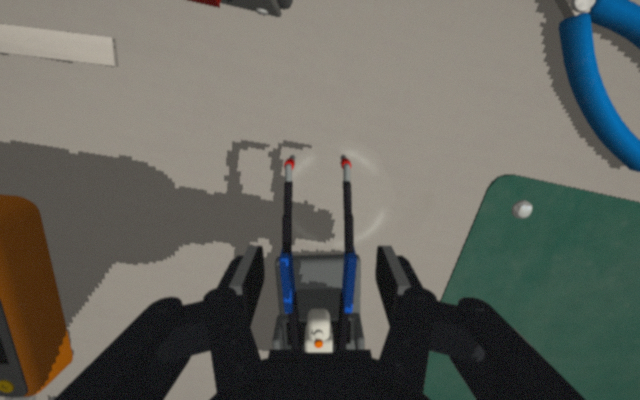

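The tweezers are centred between the fingers: grips at u 287 and 350, tips at (290,162) and (346,160). Closing.

Request:
drive_effector --offsets '[{},{},{},{},{},{},{},{}]' --finger_gap 26

```text
time_s: 6.3
eef_pos: [557.4, 85.9, 32.1]
ee_rot: [[0.977, 0.211, 0.001], [0.211, -0.977, 0.0], [0.001, -0.0, -1.0]]
ft_force: [1.9, 2.0, 4.1]
width: 26.1
gripper_force: 12.4
```

Create gap.py:
```python
from tw import *
def red():
    im,K,T=cam("wrist"); np.savez("wl.npz",im=im,K=K,T=T)
    o=mask(im,(270,110,370,200),*RD)[0]; return [np.r_[(p.min(0)+p.max(0))/2] for p in o],K,T,im
```

Run:
```python
from gap import *
A=np.load("w7.npz"); 
B=[(p.min(0)+p.max(0))/2 for p in mask(A["im"],(270,110,370,200),*RD)[0]]; b,K,T,im=red()
d0=B[1][0]-B[0][0]; d=b[1][0]-b[0][0]; print(B,b,"gap",26*d/d0)
s=bot.get_state(); print(s["width"],s["gripper_force"],s["ft_force"],s["eef_pos"])
```

```text
[array([288.91666667, 163.33333333]), array([346.        , 162.58333333])] [array([304.16666667, 162.33333333]), array([336.08333333, 162.33333333])] gap 14.537226277372262
25.99089462808903 12.43656411767006 [1.74022266 1.89899001 4.76197509] [557.42039955  85.85481759  32.12121947]
```

Request:
drive_effector --offsets '[{"sz":-4},{"sz":-12},{"sz":-25},{"sz":-40},{"sz":-55},{"sz":-66},{"sz":-70},{"sz":-70},{"sz":-70},{"sz":-70},{"sz":-70},{"sz":-70},{"sz":-70},{"sz":-70},{"sz":-70},{"sz":-70},{"sz":-70},{"sz":-70},{"sz":-70},{"sz":-70}]'

```text
time_s: 8.02
eef_pos: [557.1, 85.7, 101.9]
ee_rot: [[0.977, 0.211, 0.0], [0.211, -0.977, -0.0], [0.0, 0.0, -1.0]]
ft_force: [-0.6, 0.8, -0.8]
width: 26.3
gripper_force: 12.3
```

Run:
```python
from gap import *
b,K,T,im=red(); d=b[1][0]-b[0][0]; print(b,"gap",26*d/57.08)
# hover target: contacts mid (509.5,-306) yaw 24.1 ; 
y=np.radians(24.1); t=np.array([509.5-53*np.cos(y),-306-53*np.sin(y),101]); print(t,rows(t,down(24.1)))
cv2.imwrite("pics/w8.png",im[:,:,::-1])
```

```text
[array([303.83333333, 162.75      ]), array([335.91666667, 162.41666667])] gap 14.613992057930382
[ 461.11978861 -327.6415144   101.        ] (array([-181.2,  383.8,    0.9]), array([  0. ,  -0. , -11.9]))
```

View pics/w8.png

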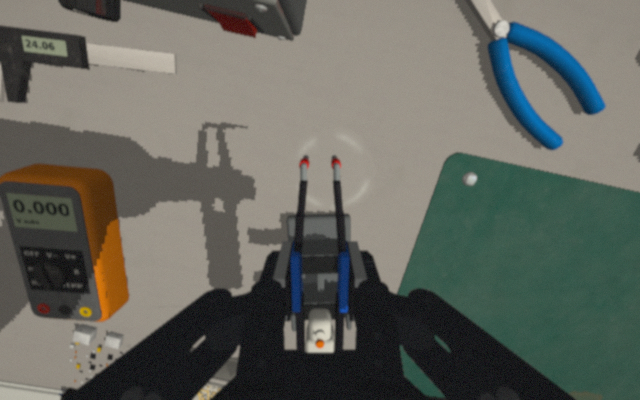

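The tweezers hang level in the gripper with the tips at (304,163) and (336,162), clear of the rest. I transfer to a hover in front of and above the block, trimming the opening slightly.

Request:
drive_effector --offsets '[{"sx":-5,"sy":10},{"sx":-14,"sy":30,"rz":-1},{"sx":-27,"sy":58,"rz":-2},{"sx":-41,"sy":88,"rz":-3},{"sx":-55,"sy":118,"rz":-4},{"sx":-69,"sy":148,"rz":-5},{"sx":-83,"sy":178,"rz":-6},{"sx":-97,"sy":208,"rz":-7},{"sx":-111,"sy":238,"rz":-8},{"sx":-125,"sy":268,"rz":-9},{"sx":-139,"sy":298,"rz":-10},{"sx":-153,"sy":326,"rz":-11},{"sx":-165,"sy":350,"rz":-11.9},{"sx":-175,"sy":370,"rz":-11.9},{"sx":-181,"sy":381,"rz":-11.9},{"sx":-181,"sy":384,"rz":-11.9},{"sx":-181,"sy":384,"rz":-11.9},{"sx":-181,"sy":384,"rz":-11.9},{"sx":-181,"sy":384,"rz":-11.9}]' --finger_gap 25.9

```text
time_s: 9.65
eef_pos: [461.6, -326.6, 101.9]
ee_rot: [[0.912, 0.41, -0.0], [0.41, -0.912, 0.001], [-0.0, -0.001, -1.0]]
ft_force: [0.3, -0.2, -1.7]
width: 26.1
gripper_force: 12.5
```

Run:
```python
from gap import *
from gold import gold
b,K,T,im=red(); print(b,"gap",26*(b[1][0]-b[0][0])/57.08)
u,v=proj([509.5,-306,35],K,T); print(u,v)
cv2.imwrite("pics/w9.png",cv2.resize(im[110:310,220:420,::-1],None,fx=3,fy=3,interpolation=cv2.INTER_CUBIC))
print(bot.get_state()["eef_pos"])
```

```text
[array([304.08333333, 162.66666667]), array([335.83333333, 162.33333333])] gap 14.462158374211633
321.0677065842169 140.92001193763474
[ 461.7111576  -326.60809976  101.97893366]
```

View pics/w9.png

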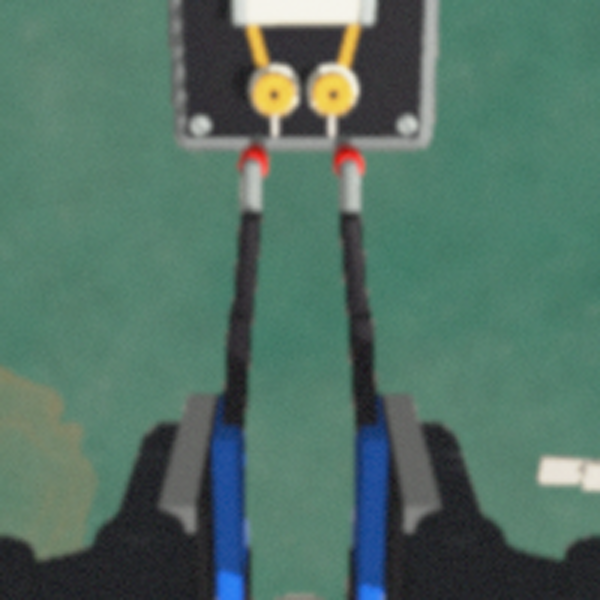

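Here the contacts are at full-image (311.3,140.7) and (331,140.7), and the tips at (304,162.7) and (335.8,162.3), still well above. I compute the tip-to-contact offset from the same image.

Run:
```python
from gap import *
from gold import gold
w=np.load("wl.npz"); im,K,T=w["im"],w["K"],w["T"]
b=[(p.min(0)+p.max(0))/2 for p in mask(im,(270,110,370,200),*RD)[0]]
g,_,_=gold(im,(295,132,350,152)); print(g)
Tt=np.array(bot.calibration("wrist")["T_tool_cam"]); Rt=(T@np.linalg.inv(Tt))[:3,:3]; p0=(T@np.linalg.inv(Tt))[:3,3]
f=lambda uv,z:Rt.T@(onplane(uv,K,T,z)-p0)
for zs,zc in((108.5,33.7),(110,35)):
    t=np.array([f(x,zs) for x in b]); c=np.array([f(x,zc) for x in g]); print("tips",t.round(1).tolist(),"cont",c.round(1).tolist(),"move",(c.mean(0)-t.mean(0)).round(2),"contact yaw err",np.degrees(np.arctan2(*(c[1]-c[0])[:2])))
s=bot.get_state(); print(rows([0,0,0],down(24.1)))
# side camera
si,Ks,Ts=cam("side"); cv2.imwrite("pics/side1.png",cv2.resize(si[200:290,200:340,::-1],None,fx=5,fy=5,interpolation=cv2.INTER_CUBIC))
```

```text
[(310.6089744567871, 141.08333333333334, 7.189798355102539), (330.6557388305664, 140.98907089233398, 7.208245595296224)]
tips [[52.8, -7.5, -6.6], [52.9, 7.4, -6.6]] cont [[51.8, -6.5, 68.2], [51.8, 7.7, 68.2]] move [-1.06  0.64 74.8 ] contact yaw err 0.2832136159113885
tips [[53.1, -7.4, -8.1], [53.3, 7.3, -8.1]] cont [[52.0, -6.5, 66.9], [52.0, 7.7, 66.9]] move [-1.2   0.64 75.  ] contact yaw err 0.2832136159113727
(array([-287.3, -487.1,  102.2]), array([-0.02,  0.  ,  0.09]))
```

Request:
drive_effector --offsets '[{"sx":-0.5,"sy":0.3,"sz":4},{"sx":-1.1,"sy":0.6,"sz":14},{"sx":-1.1,"sy":0.6,"sz":26},{"sx":-1.1,"sy":0.6,"sz":38},{"sx":-1.1,"sy":0.6,"sz":47},{"sx":-1.1,"sy":0.6,"sz":50},{"sx":-1.1,"sy":0.6,"sz":51},{"sx":-1.1,"sy":0.6,"sz":51},{"sx":-1.1,"sy":0.6,"sz":51},{"sx":-1.1,"sy":0.6,"sz":51}]'

```text
time_s: 10.58
eef_pos: [460.8, -329.1, 51.5]
ee_rot: [[0.913, 0.408, 0.001], [0.408, -0.913, -0.001], [0.0, 0.001, -1.0]]
ft_force: [0.1, -0.1, -0.4]
width: 26.2
gripper_force: 12.5
```

Run:
```python
from gap import *
b,K,T,im=red(); print(b,"gap",26*(b[1][0]-b[0][0])/57.08, bot.get_state()["eef_pos"])
a=cv2.resize(im[120:200,270:370,::-1],None,fx=4,fy=4,interpolation=cv2.INTER_CUBIC)
si,Ks,Ts=cam("side"); u,v=map(int,proj([509,-306,45],Ks,Ts)); s=cv2.resize(si[v-20:v+20,u-25:u+25,::-1],(400,320),interpolation=cv2.INTER_CUBIC); print(u,v)
cv2.imwrite("pics/w10.png",np.hstack([a,s]))
```

```text
[array([303.91666667, 162.75      ]), array([336.58333333, 162.66666667])] gap 14.879701004438225 [ 460.78120871 -328.99642391   51.40337016]
286 243
```

View pics/w10.png

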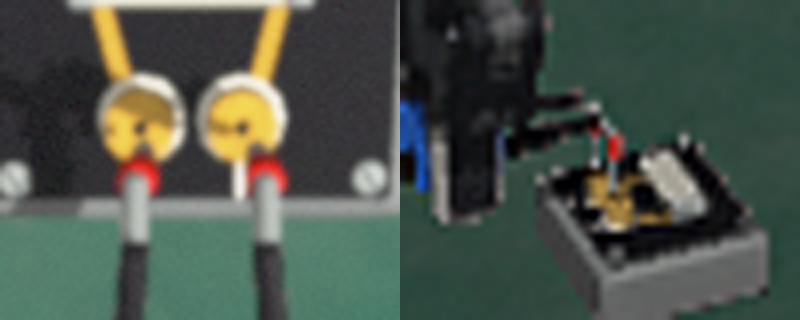

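The left panel shows the tips hovering over the contacts: sleeves at (304,163) and (336.6,163), gold centres at about (305.7,149.5) and (330,149.5). The tips sit about 1 mm too far right. That is already one picture over the viewing limit, so from here I use numbers only.

Create off.py:
```python
from gap import *
def off(dz_sl=16.5,zc=35):
    """tips relative to contacts in tool axes, from gold+white-ring blobs and red sleeves"""
    b,K,T,im=red(); Tt=np.array(bot.calibration("wrist")["T_tool_cam"]); W=T@np.linalg.inv(Tt); Rt,p0=W[:3,:3],W[:3,3]
    f=lambda uv,z:Rt.T@(onplane(uv,K,T,z)-p0)
    c=im[128:168,285:355]; c=cv2.resize(c,None,fx=6,fy=6,interpolation=cv2.INTER_CUBIC); h=cv2.cvtColor(c,cv2.COLOR_RGB2HSV)
    m=cv2.inRange(h,(12,120,90),(32,255,255)); m=cv2.morphologyEx(m,cv2.MORPH_OPEN,np.ones((25,25),np.uint8))
    g=[]
    for k in sorted(cv2.findContours(m,cv2.RETR_EXTERNAL,cv2.CHAIN_APPROX_NONE)[0],key=cv2.contourArea)[-2:]:
        x,y,w,hh=cv2.boundingRect(k); g.append((285+(x+w/2)/6-.5,128+y/6-.5,w/6,hh/6))
    g.sort(); t=np.array([f(x,p0[2]-8.6+dz_sl) for x in b]); cc=np.array([f(x,zc) for x in g])  # g: u centre, far edge v
    print("red",np.round(b,1).tolist(),"gold u,vtop,w,h",np.round(g,1).tolist())
    print("tips",t.round(1).tolist(),"contacts (x=far edge)",cc.round(1).tolist(),"d(mid)",(cc.mean(0)-t.mean(0)).round(2)[:2]-[5,0])
    s=bot.get_state(); print("z",s["eef_pos"][2].round(2),"tip z",(s["eef_pos"][2]-8.6).round(2),s["ft_force"].round(2),s["width"].round(2),"gap",26*(b[1][0]-b[0][0])/57.08)
```

```bash
python3 -c "from off import *; off()"
```

```text
red [[304.1, 162.7], [336.7, 162.6]] gold u,vtop,w,h [[304.4, 142.5, 16.2, 16.5], [329.9, 142.3, 15.8, 16.8]]
tips [[53.1, -7.4, -7.9], [53.1, 7.7, -7.9]] contacts (x=far edge) [[58.7, -8.3, 16.4], [58.8, 5.3, 16.4]] d(mid) [ 0.63 -1.64]Traceback (most recent call last):
  File "<string>", line 1, in <module>
    from off import *; off()
                       ~~~^^
  File "off.py", line 14, in off
    s=bot.get_state(); print("z",s["eef_pos"][2].round(2),"tip z",(s["eef_pos"][2]-8.6).round(2),s["ft_force"].round(2),s["width"].round(2),"gap",26*(b[1][0]-b[0][0])/57.08)
                                                                                                                        ^^^^^^^^^^^^^^^^
AttributeError: 'float' object has no attribute 'round'
```

```bash
sed -i 's/s\["width"\].round(2)/s["width"]/' off.py
```

Request:
drive_effector --offsets '[{"sx":0.3,"sy":-0.8},{"sx":0.5,"sy":-1.5},{"sx":0.5,"sy":-1.5},{"sx":0.5,"sy":-1.5},{"sx":0.5,"sy":-1.5},{"sx":0.5,"sy":-1.5}]' --finger_gap 25.7

```text
time_s: 11.23
eef_pos: [460.4, -327.3, 50.9]
ee_rot: [[0.913, 0.408, 0.0], [0.408, -0.913, -0.0], [-0.0, 0.0, -1.0]]
ft_force: [0.9, 0.4, -0.6]
width: 25.8
gripper_force: 12.8
```

```bash
python3 -c "from off import *; off()"
```

```text
red [[304.5, 162.2], [335.6, 162.8]] gold u,vtop,w,h [[307.5, 143.5, 16.0, 17.0], [333.0, 143.3, 16.0, 15.7]]
tips [[53.3, -7.2, -7.9], [53.0, 7.2, -7.9]] contacts (x=far edge) [[58.2, -6.7, 15.9], [58.3, 7.0, 15.9]] d(mid) [0.1  0.16]
z 50.93 tip z 42.33 [-0.82  0.02 -0.55] 25.43816914977365 gap 14.15849100677411
```

Request:
drive_effector --offsets '[{"sz":1.5},{"sz":3},{"sz":4.5},{"sz":5.5},{"sz":6.5},{"sz":7.2},{"sz":7.9},{"sz":8.6},{"sz":9.2},{"sz":9.8},{"sz":10.3},{"sz":10.3},{"sz":10.3},{"sz":10.3},{"sz":10.3},{"sz":10.3}]'

```text
time_s: 12.62
eef_pos: [460.4, -327.3, 40.7]
ee_rot: [[0.913, 0.408, 0.0], [0.408, -0.913, -0.0], [0.0, 0.0, -1.0]]
ft_force: [-0.6, -0.0, 1.2]
width: 25.5
gripper_force: 12.8
```

Run:
```python
from off import *
off(zc=32)
F=[];Z=[]
for i in range(10): bot.capture("side"); s=bot.get_state(); F.append(s["ft_force"]); Z.append(s["eef_pos"])
print(np.mean(F,0).round(2),np.std(F,0).round(2),np.mean(Z,0).round(2),np.std(Z,0).round(2))
```

```text
red [[304.0, 162.4], [335.7, 162.8]] gold u,vtop,w,h [[307.2, 146.2, 16.0, 14.3], [333.8, 146.0, 15.8, 12.7]]
tips [[53.2, -7.4, -7.9], [53.0, 7.2, -7.9]] contacts (x=far edge) [[58.0, -6.6, 8.7], [58.1, 7.0, 8.7]] d(mid) [-0.07  0.34]
z 40.65 tip z 32.05 [-1.46  0.31  1.  ] 25.943050555374278 gap 14.424199953281926
[-0.57  0.35  0.77] [0.38 0.42 0.47] [ 460.45 -327.26   40.63] [0.01 0.01 0.01]
```

Run:
```python
from h import *
c=bot.calibration("wrist"); K=np.array(c["camera_matrix"]); T=np.array(c["T_tool_cam"])
for p in(0,1,2,3,4,5,6): print(p,[np.round(proj([58.25,y,15.93-10.28+p],K,T),1).tolist() for y in(-6.7,7.0)])
```

```text
0 [[306.7, 146.6], [334.0, 146.6]]
1 [[306.7, 146.3], [333.9, 146.3]]
2 [[306.8, 146.0], [333.8, 146.0]]
3 [[306.9, 145.7], [333.7, 145.7]]
4 [[307.0, 145.3], [333.6, 145.3]]
5 [[307.0, 145.0], [333.5, 145.0]]
6 [[307.1, 144.7], [333.4, 144.7]]
```

Create f.py:
```python
from h import *
F=[];Z=[]
for i in range(25): bot.capture("side"); s=bot.get_state(); F.append(s["ft_force"]); Z.append(s["eef_pos"])
print(np.mean(F,0).round(2),(np.std(F,0)/5).round(2),np.mean(Z,0).round(2))
```

```bash
python3 f.py
```

```text
[-0.79  0.15  0.79] [0.1  0.11 0.12] [ 460.44 -327.26   40.63]
```

Request:
drive_effector --offsets '[{"sz":-1},{"sz":-3},{"sz":-5},{"sz":-7},{"sz":-8},{"sz":-8},{"sz":-8},{"sz":-8}]'

```text
time_s: 15.08
eef_pos: [460.4, -327.2, 48.5]
ee_rot: [[0.913, 0.408, -0.0], [0.408, -0.913, 0.0], [-0.0, -0.0, -1.0]]
ft_force: [0.4, 0.4, -0.9]
width: 25.9
gripper_force: 12.8
```

```bash
python3 f.py; python3 -c "from off import *; off()"
```

```text
[-0.1   0.05 -0.6 ] [0.12 0.12 0.1 ] [ 460.44 -327.25   48.6 ]
red [[304.6, 162.7], [335.5, 162.8]] gold u,vtop,w,h [[307.2, 144.2, 16.5, 17.0], [333.3, 144.0, 16.0, 15.5]]
tips [[53.1, -7.2, -7.9], [53.0, 7.1, -7.9]] contacts (x=far edge) [[58.2, -6.7, 13.6], [58.3, 7.0, 13.6]] d(mid) [0.21 0.18]
z 48.62 tip z 40.02 [-0.24 -0.46 -0.6 ] 25.851904338076015 gap 14.082574164914748
```

The force difference (1.39 N) suggests about 4.5 mm of travel, against 3.0 mm from kinematics. I go back down 0.8 mm less, so both estimates stay well inside the window.

Request:
drive_effector --offsets '[{"sz":1},{"sz":2},{"sz":3},{"sz":4},{"sz":4.8},{"sz":5.6},{"sz":6.2},{"sz":6.8},{"sz":7.2},{"sz":7.2},{"sz":7.2},{"sz":7.2},{"sz":7.2},{"sz":7.2}]'

```text
time_s: 17.55
eef_pos: [460.4, -327.3, 41.4]
ee_rot: [[0.913, 0.408, 0.0], [0.408, -0.913, -0.0], [-0.0, 0.0, -1.0]]
ft_force: [-0.8, 1.3, 0.1]
width: 26.4
gripper_force: 12.8
```

```bash
python3 f.py; python3 -c "from off import *; off(zc=32)"
```

```text
[-0.14  0.14  0.76] [0.1  0.11 0.11] [ 460.45 -327.26   41.42]
red [[304.3, 162.2], [335.7, 162.8]] gold u,vtop,w,h [[307.2, 146.2, 16.2, 14.2], [333.5, 145.5, 16.3, 13.7]]
tips [[53.3, -7.3, -7.9], [53.0, 7.2, -7.9]] contacts (x=far edge) [[57.9, -6.6, 9.4], [58.2, 6.9, 9.4]] d(mid) [-0.12  0.22]
z 41.42 tip z 32.82 [ 0.01 -0.65  0.24] 26.04239829673934 gap 14.272366269563179
```

```bash
python3 -c "from cell import bot; print(bot.finish_job())"
```

```text
the job is handed in; nothing more can be done
None
```

I handed the job in with the tweezers held level and both tips pressed on the gold contacts, at a gap of about 14 mm and an estimated 2–4 mm of travel; no verdict came back, and I viewed 11 pictures, one over the limit of 10.

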